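# Fill the bearing row in order of size

## Robot

A 6-joint arm with a two-finger parallel gripper is mounted at the origin on the work surface. World frame = base frame: x ahead of the robot, y to its left, z up, the work surface at z = 0. Lengths are in mm, angles in rad, forces in N, time in s.
With the tool pointing down it reaches from about 350 to 875 mm from the base axis. Payload 4.2 kg.
Tool frame: the origin (TCP) lies between the finger pads; the fingertips stand 19 mm ahead of it and the grasp point (between the pads) is the TCP; y points along the fingers, z is the direction in which the jaws open and shut, and the axes are right-handed (so a half turn about y gives the same grasp; the last joint's range is limited). The gripper opens to 85 mm and grips with 20 to 120 N. Pads are 22 mm wide; open, the fingers measure 114 mm over their backs; the gripper's body (76 mm by 85 mm) begins 54 mm behind the grasp point. The pads swing forward as they close: fully open they stand 13 mm farther back than shut.
Start: joints at [1.472, 0.385, 0.008, 0, -1.194, -0.259], TCP at [218.851, 585.409, 250.312] pointing down, gripper open.
Joint ranges: [-3.14, 3.14], [-1.21, 2.06], [-1.07, 1.41], [-3.16, 2.05], [-2.99, -0.16], [-3.1, 3.1]. Speed limits (rad/s): [2.79, 2.79, 3.14, 3.14, 3.14, 3.14].

## Interface

Orientations are given as a unit quaternion [x, y, z, w].
In Python, from bench import arm gives the robot as it stands.
- The arm moves only by the shell command python3 -m inch 'ROWS'. ROWS is JSON, a list of rows, each a list of 7 numbers: the opening, from 0 (shut) to 1 (fully open), then the shift along the tool's x, y, z in cm, then the turn, a rotation vector about the tool's x, y, z in degrees. A call has 1 to 20 rows; each row is the pose to reach, as a shift and turn from the pose commanded when the call began, along the tool's axes at that moment; what a row does not reach only later rows make up. A row lasts 1/12 s, in which the tool goes at most 41.7 mm and 7.16 degrees, less where a joint would pass 70% of its speed; a pose out of reach is approached as far as the arm can. A call with a gripper value outside its range is refused whole. The fingers move at their own pace and stop on an object; the grip force is fixed at half the most. Time passes only in rows, so rows that repeat a pose let the fingers close. It gives the time, the measured TCP pose, the force and the opening at its end, in the units of the state.
- arm.read_state(): the state, without advancing time (a new reading comes with each control period).
- arm.get_image(name): name is "side" or "top"; returns the picture (384x512x3 uint8, red, green, blue); there is no depth.
- arm.camera_params(name): a dict with "fx", "fy", "cx", "cy" (pixels), "rvec" (rotation vector, rad) and "tvec" (3), from world to camera coordinates, as OpenCV has them. Camera axes: x right, y down, z forward; pixel columns grow to the right and rows downward; lengths in mm; the calibration is good to about 2 mm. A picture is of the moment at which its call begins. camera_params takes no time and is no camera call.
- arm.job_done(): hands the job in, once; it reports no verdict.
Trained networks look in the newest picture that a camera, given by its name, has taken for a name from the list of things; names that differ only in an ending like _2 or _b are one class to them, and where a whole thing is asked for, a point or a joint stands for the part that bears it (a point fixed in the world has none). Each returns a list of dicts, best first, with "conf" (0 to 1); they miss things now and then, are a little off and sometimes report something else, mostly with a low value. They report only what shows in the picture. A call takes as long as a camera call. They do not tell look-alikes from the thing itself.
- arm.masks_of(label, camera): "mask" (384x512 bool, what is visible of it) and "extent" ([left, top, width, height] in pixels, round what is visible of it).
The state is a dict: "clock": time; "joints": joint angles; "joint_vel": joint speeds; "joint_efforts": joint torques, N m; "position": TCP position; "ee_rot": TCP orientation; "contact_force": force on the tool from outside, world axes, zero at the start; "wrist_torque": the same for the moment, N m; "gripper_width": finger opening in mm.
Only numpy, scipy, OpenCV 4.12 (cv2) and the standard library are available. Lean on these libraries where they do the work, as an engineer would, in place of code of your own. Each camera call takes 0.05 s, during which the arm holds its last target.

## Task

In the drawer tray on the stockroom counter stands a row of six boxes, and the largest and the smallest ball bearing already lie in the two end boxes. Put the four loose bearings into the four empty boxes between them, one to a box, so that the row runs in order of diameter from the largest to the smallest, each bearing lying flat on the floor of its box, in the middle. Set the bearings down without dropping them, and leave the two end ones where they are.

Things in the scene. Friction and masses are not known exactly. Their poses are not given: they have to be found in the camera images.
- bearing_62_mid (a point): one of the four loose sealed ball bearings: a plain steel ring with black rubber seals, 62 mm outer diameter, 25 mm bore, 17 mm thick, lying flat on the counter (z = 0) at the start. The point is the bearing's centre, half-way up its thickness; z is its axis (up). Grip it across its outer diameter.
- bearing_52_mid (a point): one of the four loose sealed ball bearings: a plain steel ring with black rubber seals, 52 mm outer diameter, 25 mm bore, 15 mm thick, lying flat on the counter (z = 0) at the start. The point is the bearing's centre, half-way up its thickness; z is its axis (up). Grip it across its outer diameter.
- bearing_42_mid (a point): one of the four loose sealed ball bearings: a plain steel ring with black rubber seals, 42 mm outer diameter, 20 mm bore, 12 mm thick, lying flat on the counter (z = 0) at the start. The point is the bearing's centre, half-way up its thickness; z is its axis (up). Grip it across its outer diameter.
- bearing_32_mid (a point): one of the four loose sealed ball bearings: a plain steel ring with black rubber seals, 32 mm outer diameter, 12 mm bore, 10 mm thick, lying flat on the counter (z = 0) at the start. The point is the bearing's centre, half-way up its thickness; z is its axis (up). Grip it across its outer diameter.
- box_1: empty insert box leftmost (+y) of the four, seen from the robot. Like all six: fixed in a low steel tray, 80 mm centre to centre; blue plastic, open on top, outside 140 (its x, across the row, away from the robot) x 79 (its y, along the row) x 22 mm high, walls 2, floor 3. Origin: centre of underside, 4 mm above the counter; inner floor 7 mm above the counter.
- box_2: empty insert box second from the left, seen from the robot. Like all six: fixed in a low steel tray, 80 mm centre to centre; blue plastic, open on top, outside 140 (its x, across the row, away from the robot) x 79 (its y, along the row) x 22 mm high, walls 2, floor 3. Origin: centre of underside, 4 mm above the counter; inner floor 7 mm above the counter.
- box_3: empty insert box third from the left, seen from the robot. Like all six: fixed in a low steel tray, 80 mm centre to centre; blue plastic, open on top, outside 140 (its x, across the row, away from the robot) x 79 (its y, along the row) x 22 mm high, walls 2, floor 3. Origin: centre of underside, 4 mm above the counter; inner floor 7 mm above the counter.
- box_4: empty insert box rightmost (-y) of the four, seen from the robot. Like all six: fixed in a low steel tray, 80 mm centre to centre; blue plastic, open on top, outside 140 (its x, across the row, away from the robot) x 79 (its y, along the row) x 22 mm high, walls 2, floor 3. Origin: centre of underside, 4 mm above the counter; inner floor 7 mm above the counter.
- bearing_68_mid (a point): the largest bearing (68 mm outer diameter, 40 mm bore, 15 mm thick), already lying in the middle of one of the two end boxes of the row, left or right by chance. The point is its centre, half-way up; z is its axis.
- bearing_26_mid (a point): the smallest bearing (26 mm outer diameter, 10 mm bore, 8 mm thick), already lying in the middle of the end box at the other end of the row. The point is its centre, half-way up; z is its axis.
Things that resemble listed ones, but are neither listed nor needed, are in the scene too. Leave any turquoise look-alike of the box_2 alone.

How it is judged (in metres and radians):
At the end, for the whole second after the job is handed in: From the 68 mm bearing's end, the boxes hold the 62, 52, 42 and 32 mm bearings in order, each flat on the floor (centre at most 3 mm above resting height), within 15 mm of its box's centre, released and at rest (under 0.02 m/s); the 68 and 26 mm ones within 10 mm of their starts (((horizontal distance between bearing_68_mid and box_1 below 0.1 m and horizontal distance between bearing_62_mid and box_1 below 0.015 m and horizontal distance between bearing_52_mid and box_2 below 0.015 m and horizontal distance between bearing_42_mid and box_3 below 0.015 m and horizontal distance between bearing_32_mid and box_4 below 0.015 m) or (horizontal distance between bearing_68_mid and box_4 below 0.1 m and horizontal distance between bearing_62_mid and box_4 below 0.015 m and horizontal distance between bearing_52_mid and box_3 below 0.015 m and horizontal distance between bearing_42_mid and box_2 below 0.015 m and horizontal distance between bearing_32_mid and box_1 below 0.015 m)) and height (world z) of bearing_62_mid below 0.0185 m and height (world z) of bearing_52_mid below 0.0175 m and height (world z) of bearing_42_mid below 0.016 m and height (world z) of bearing_32_mid below 0.015 m and linear speed of each of bearing_62, bearing_52, bearing_42, bearing_32 below 0.02 m/s and contact force between each of bearing_62, bearing_52, bearing_42, bearing_32 and the fingers below 0.1 N and distance of each of bearing_68_mid, bearing_26_mid from where it was at the start of the episode below 0.01 m); the robot touches nothing.
It fails at once if the largest or the smallest bearing, already in place, is shifted by more than 10 mm (distance of any of bearing_68_mid, bearing_26_mid from where it was at the start of the episode above 0.01 m).
It fails at once if a loose bearing is dropped or thrown (it moves faster than 0.6 m/s, as after a free fall of about 18 mm, with no finger touching it) ((linear speed of bearing_62 above 0.6 m/s and contact force between bearing_62 and the fingers below 0.01 N) or (linear speed of bearing_52 above 0.6 m/s and contact force between bearing_52 and the fingers below 0.01 N) or (linear speed of bearing_42 above 0.6 m/s and contact force between bearing_42 and the fingers below 0.01 N) or (linear speed of bearing_32 above 0.6 m/s and contact force between bearing_32 and the fingers below 0.01 N)).
It also fails if it takes over 90 s, if anything falls off the work surface, if the arm or the gripper's body presses on something with over 40 N, if the wrist force passes 120 N, or if a joint passes its speed limit or range.

## Working session

There is one attempt and no reset: what is moved stays moved. The work goes in short steps, Python scripts to look and compute and a shell command to move; the robot and the scene stay as the last step left them, time stands still between calls to the robot, and variables do not carry over. Pictures are saved under pics/ and viewed, and the job is handed in when it is done.

```bash
mkdir -p pics; ls
python3 - <<'E'
from bench import arm
import cv2
s=arm.read_state(); print(s)
for c in("top","side"):
    im=arm.get_image(c); cv2.imwrite(f"pics/{c}0.png",cv2.resize(im[:,:,::-1],(800,600),interpolation=cv2.INTER_CUBIC)); print(c,arm.camera_params(c))
E
```

```text
pics
{'clock': 0.0, 'joints': array([ 1.47158461e+00,  3.85590845e-01,  6.62094773e-03, -4.99229531e-04,
       -1.19398767e+00, -2.58546387e-01]), 'joint_vel': array([ 0.00192385,  0.00040152,  0.00024967, -0.00063646,  0.00021295,
        0.00049531]), 'joint_efforts': array([ 6.51001628e-04, -3.92293239e+01,  1.88396037e+01,  4.18616027e+00,
       -4.64558165e-03,  1.78390712e-05]), 'position': array([218.68158999, 584.91861858, 249.19888924]), 'ee_rot': array([-0.12577441, -0.69503725,  0.69658675,  0.12597985]), 'contact_force': array([-0.26098698,  0.99035341, -0.03204996]), 'wrist_torque': array([ 0.00929229, -0.01782336,  0.02462365]), 'gripper_width': 85.40899065088156}
top {'fx': 402.7734414931993, 'fy': 402.7734414931993, 'cx': 254.02471190783277, 'cy': 195.4405503455313, 'rvec': array([ 2.15347166, -2.17824856,  0.14294504]), 'tvec': array([ 20.20797333, 439.08642905, 920.35808076])}
side {'fx': 376.11519357908355, 'fy': 376.11519357908355, 'cx': 253.30780337980008, 'cy': 193.00741774993983, 'rvec': array([ 2.29858557, -0.52167505,  0.22215564]), 'tvec': array([-391.76096399,  166.51889577,  928.90681737])}
```

View pics/top0.png

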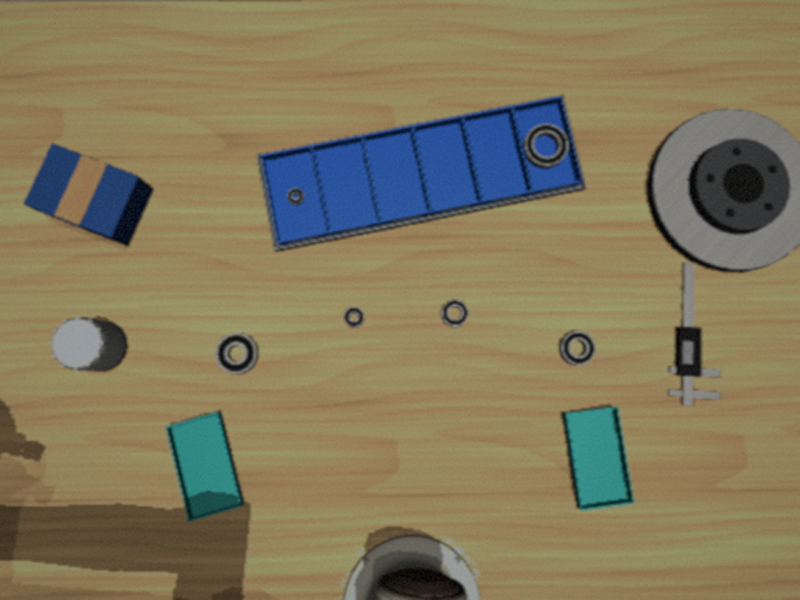

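View pics/side0.png

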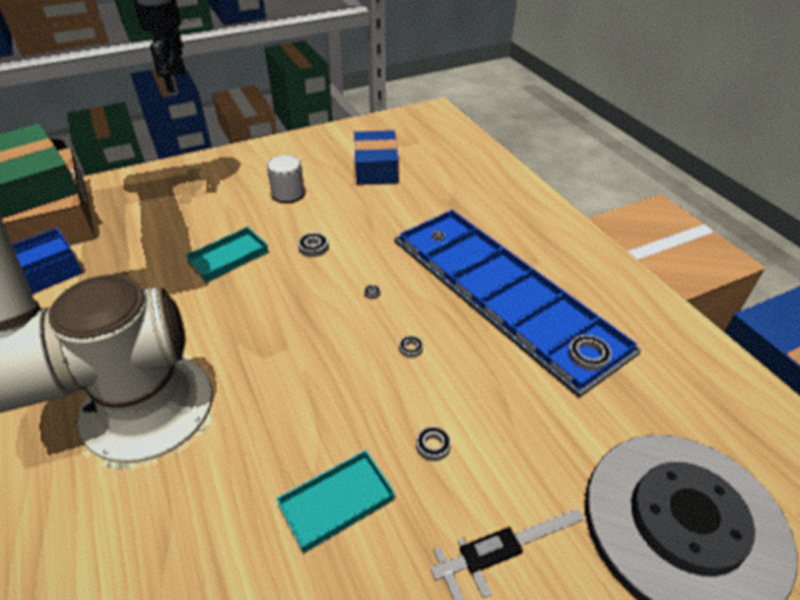

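Top view: the 68 mm bearing is at the right end (546,145 in the 800x600 picture) and the 26 mm one at the left (296,196). The loose rings are at (237,353), (354,317), (455,313) and (577,347), and the turquoise boxes at (205,465) and (597,457) are decoys. Next I'll measure these positions.

```bash
cat > h.py <<'E'
import numpy as np,cv2
from bench import arm
def cam(c):
    p=arm.camera_params(c);R=cv2.Rodrigues(p['rvec'])[0];t=p['tvec']
    K=np.array([[p['fx'],0,p['cx']],[0,p['fy'],p['cy']],[0,0,1.]]);return K,R,t
def unproj(c,uv,z):
    K,R,t=cam(c);uv=np.atleast_2d(np.asarray(uv,float))
    d=(np.linalg.inv(K)@np.c_[uv,np.ones(len(uv))].T).T@R
    C=-R.T@t
    return C+d*((z-C[2])/d[:,2])[:,None]
def proj(c,X):
    K,R,t=cam(c);x=(np.atleast_2d(X)@R.T+t)@K.T;return x[:,:2]/x[:,2:]
E
python3 - <<'E'
from h import *
for c in("top","side"):
    K,R,t=cam(c);print(c,"C",-R.T@t)
    im=arm.get_image(c);cv2.imwrite(f"pics/raw_{c}.png",im[:,:,::-1])
    for n,h in((62,17),(52,15),(42,12),(32,10),(68,15),(26,8)):
        for d in arm.masks_of(f"bearing_{n}_mid",c)[:3]:
            m=d['mask'];v,u=np.nonzero(m);z=h/2+(7 if n in(68,26) else 0)
            cs=np.c_[u,v].astype(float);ctr=(cs.min(0)+cs.max(0))/2
            f,_=cv2.findContours(m.astype(np.uint8),cv2.RETR_EXTERNAL,cv2.CHAIN_APPROX_NONE)
            hull=max(f,key=len)[:,0];Pm=unproj(c,hull,z)
            M=cv2.moments(cv2.convexHull(hull.astype(np.float32)))
            cc=[M['m10']/max(M['m00'],1),M['m01']/max(M['m00'],1)]
            r=np.ptp(Pm,0)
            print(c,n,round(d['conf'],2),np.round(cc,1),np.round(unproj(c,cc,z)[0],1),"ext",np.round(r[:2]),len(u))
    if c=="top":
        hsv=cv2.cvtColor(im,cv2.COLOR_RGB2HSV)
        for d in arm.masks_of("box_2",c): print("box",round(d['conf'],2),d['extent'])
        m=cv2.inRange(hsv,(105,120,40),(125,255,255))
        n,l,st,ce=cv2.connectedComponentsWithStats(m)
        print(st[st[:,4]>150])
E
```

```text
top C [326.88256184  27.82851488 965.73164788]
top 62 0.89 [151.2 225.2] [373.  259.    8.5] ext [57. 64.] 487
top 52 0.82 [369.7 222.1] [ 374.6 -260.2    7.5] ext [50. 55.] 353
top 42 0.59 [291.1 200. ] [429.8 -73.9   6. ] ext [39. 39.] 201
top 32 0.62 [221.3 118.2] [633.8  93.    5. ] ext [157. 100.] 1917
top 32 0.5 [226.6 202.5] [425.6  80.9   5. ] ext [31. 31.] 142
top 32 0.2 [291.2 199.9] [430.1 -74.3   5. ] ext [39. 41.] 203
top 68 0.75 [349.3  92.9] [ 692.4 -222.6   14.5] ext [72. 70.] 476
top 26 0.38 [189.4 125.1] [615.2 170.1  11. ] ext [20. 19.] 62
top 26 0.38 [253.5 111.6] [648.   13.8  11. ] ext [159. 104.] 1979
box 0.95 [199.1, 87.0, 42.4, 64.8]
box 0.88 [360.1, 259.2, 43.5, 66.1]
box 0.84 [265.3, 73.5, 44.0, 64.7]
box 0.81 [295.4, 68.8, 44.8, 61.8]
box 0.79 [234.4, 83.3, 41.6, 64.9]
box 0.66 [106.5, 261.8, 50.3, 70.6]
[[     0      0    512    384 184110]
 [   167     62    206     94  10607]
 [   342     86     15     14    157]
 [    16     93     35     44    795]
 [    52    106     37     46    933]]
side C [ 115.16489947 -661.77633853  769.97545065]
side 62 0.82 [199.9 157. ] [369.6 260.5   8.5] ext [60. 74.] 228
side 52 0.64 [277.  284.4] [ 371.8 -257.9    7.5] ext [55. 58.] 373
side 42 0.53 [263.  221.9] [429.4 -71.2   6. ] ext [43. 48.] 162
side 42 0.4 [332.3 190.5] [666.8 -49.7   6. ] ext [163. 108.] 1049
side 32 0.49 [237.9 186.6] [424.8  85.2   5. ] ext [34. 42.] 94
side 68 0.74 [377.1 225.3] [ 692.3 -218.1   14.5] ext [77. 70.] 407
side 26 0.4 [280.3 151. ] [615.2 173.9  11. ] ext [28. 33.] 47
```

```bash
cat >> h.py <<'E'
from scipy.spatial.transform import Rotation as Ro
YAW=np.arctan2(692.4-615.2,170.1+222.6)
def goal_R(R0):
    d=np.array([np.cos(YAW),np.sin(YAW),0]);y=np.array([0,0,-1.])
    best=None
    for s in(1,-1):
        z=s*d;x=np.cross(y,z);G=Ro.from_matrix(np.c_[x,y,z])
        if best is None or (R0.inv()*G).magnitude()<(R0.inv()*best).magnitude():best=G
    return best
def togo(p):
    s=arm.read_state();R0=Ro.from_quat(s['ee_rot']);G=goal_R(R0)
    print("pos",np.round(s['position'],1),"w",round(s['gripper_width'],1),"F",np.round(s['contact_force'],1),"t",round(s['clock'],2),"j6",round(s['joints'][5],2))
    print("shift cm",np.round(R0.inv().apply(np.array(p)-s['position'])/10,2),"rot deg",np.round((R0.inv()*G).as_rotvec(degrees=True),2))
E
python3 - <<'E'
from h import *
s=arm.read_state();print(np.round(Ro.from_quat(s['ee_rot']).as_matrix(),3),np.degrees(YAW))
togo([372,259.5,150])
im=cv2.imread("pics/raw_top.png")
# check box centres overlay
C=[np.array([692.4,-222.6])+k/5*np.array([615.2-692.4,170.1+222.6]) for k in range(6)];print(np.round(C,1))
d=np.array([np.cos(YAW),np.sin(YAW)]);n=np.array([-d[1],d[0]])
im=cv2.resize(im,None,fx=3,fy=3,interpolation=cv2.INTER_CUBIC)
for c in C[1:5]:
    q=[np.r_[c+a*70*d+b*39.5*n,26] for a,b in((1,1),(1,-1),(-1,-1),(-1,1))]
    cv2.polylines(im,[np.round(proj("top",q)*3+1).astype(int)],True,(0,0,255),1)
    q=[np.r_[c+a*68*d+b*37.5*n,7] for a,b in((1,1),(1,-1),(-1,-1),(-1,1))]
    cv2.polylines(im,[np.round(proj("top",q)*3+1).astype(int)],True,(0,255,255),1)
for k,(x,y,z,r) in enumerate([(373,259,17,31),(374.6,-260.2,15,26),(429.8,-73.9,12,21),(425.6,80.9,10,16)]):
    a=np.linspace(0,2*np.pi,60);q=np.c_[x+r*np.cos(a),y+r*np.sin(a),0*a+z]
    cv2.polylines(im,[np.round(proj("top",q)*3+1).astype(int)],True,(0,0,255),1)
cv2.imwrite("pics/chk.png",im[150:740,400:1180])
E
```

```text
[[-0.937  0.    -0.35 ]
 [ 0.35   0.    -0.937]
 [ 0.    -1.    -0.   ]] 11.121820383355786
pos [218.9 585.4 250.4] w 85.3 F [-0.3 -0.1  0. ] t 0.85 j6 -0.26
shift cm [-25.76  10.03  25.16] rot deg [ 0.   58.38  0.  ]
[[ 692.4 -222.6]
 [ 677.  -144.1]
 [ 661.5  -65.5]
 [ 646.1   13. ]
 [ 630.6   91.6]
 [ 615.2  170.1]]
```

View pics/chk.png

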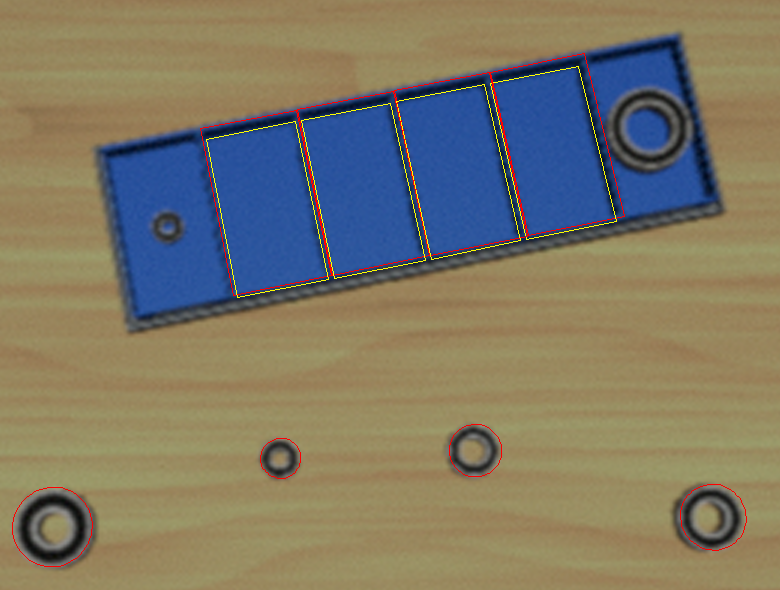

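Check crop: the fitted box outlines match the picture, and the four loose rings match their nominal diameters: 62 at raw (151,225), 32 at (227,202), 42 at (291,200), 52 at (370,222). I'll start with the 62 mm one.

```bash
python3 -m inch '[[1,-1,0.3,1,0,3,0],[1,-3,1,3,0,8,0],[1,-5,2,5,0,13,0],[1,-7.5,3,7.5,0,18,0],[1,-10,4,10,0,23,0],[1,-12.5,5,12.5,0,28,0],[1,-15,6,15,0,33,0],[1,-17.5,7,17.5,0,38,0],[1,-20,8,20,0,43,0],[1,-22,9,22,0,48,0],[1,-24,9.5,23.5,0,53,0],[1,-25.2,10,24.6,0,56.5,0],[1,-25.8,10,25.2,0,58.4,0],[1,-25.8,10,25.2,0,58.4,0],[1,-25.8,10,25.2,0,58.4,0]]'
python3 - <<'E'
from h import *
togo([372,259.5,17])
im=arm.get_image("top");cv2.imwrite("pics/a.png",cv2.resize(im[140:320,80:260,::-1],(540,540)))
im=arm.get_image("side");cv2.imwrite("pics/b.png",cv2.resize(im[60:240,110:290,::-1],(540,540)))
E
```

```text
clock: 2.1
position: [372.6, 259.5, 150.8]
ee_rot: [0.449, 0.547, -0.546, -0.449]
contact_force: [0.2, -0.3, 0.2]
gripper_width: 85.4
pos [372.6 259.5 150.8] w 85.4 F [ 0.2 -0.3  0.2] t 2.1 j6 -0.77
shift cm [-0.   13.38  0.07] rot deg [0.06 0.02 0.04]
```

```bash
python3 -m inch '[[1,0,1,0,0,0,0],[1,0,3,0,0,0,0],[1,0,5,0,0,0,0],[1,0,7,0,0,0,0],[1,0,9,0,0,0,0],[1,0,10.5,0,0,0,0],[1,0,11,0,0,0,0],[1,0,11,0,0,0,0]]'
python3 - <<'E'
from h import *
togo([372,259.5,17])
im=arm.get_image("top");a=cv2.resize(im[150:300,80:230,::-1],(400,400))
im=arm.get_image("side");b=cv2.resize(im[90:220,135:265,::-1],(400,400),interpolation=cv2.INTER_CUBIC)
cv2.imwrite("pics/b2.png",np.hstack([a,b]))
E
```

```text
clock: 2.87
position: [371.7, 259.4, 39.4]
ee_rot: [-0.449, -0.546, 0.547, 0.449]
contact_force: [-0.6, -0.2, 0.8]
gripper_width: 85.5
pos [371.7 259.4  39.4] w 85.5 F [-0.6 -0.2  0.8] t 2.87 j6 -0.77
shift cm [ 0.01  2.24 -0.04] rot deg [-0.1   0.08 -0.1 ]
```

View pics/b2.png

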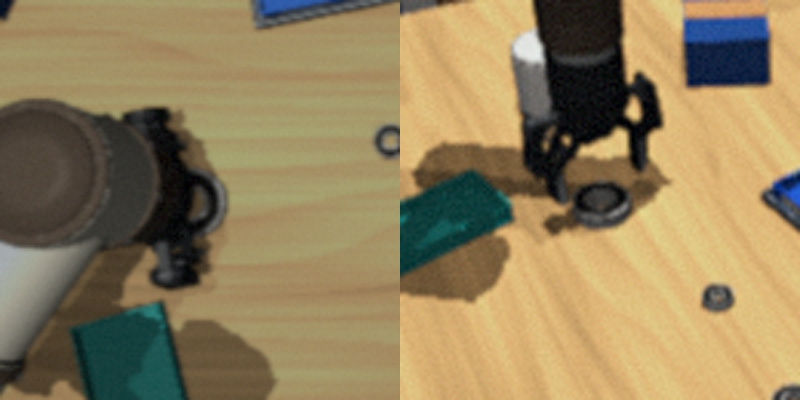

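Right crop: the open fingers straddle the 62 mm ring (about 600,203) with clearance on both sides. Going down to close.

```bash
python3 -m inch '[[1,0,1,0,0,0,0],[1,0,1.8,0,0,0,0],[1,0,2.2,0,0,0,0],[1,0,2.2,0,0,0,0],[0.5,0,2.2,0,0,0,0],[0.5,0,2.2,0,0,0,0],[0.3,0,2.2,0,0,0,0],[0,0,2.2,0,0,0,0],[0,0,2.2,0,0,0,0],[0,0,2.2,0,0,0,0],[0,0,2.2,0,0,0,0],[0,0,2.2,0,0,0,0]]'
python3 - <<'E'
from h import *
togo([677,-144,140])
im=arm.get_image("side");b=cv2.resize(im[90:220,135:265,::-1],(500,500),interpolation=cv2.INTER_CUBIC)
cv2.imwrite("pics/b3.png",b)
E
```

```text
clock: 3.97
position: [372.3, 259.1, 19.5]
ee_rot: [0.449, 0.546, -0.546, -0.449]
contact_force: [-2.7, -1.0, 8.7]
gripper_width: 59.4
pos [372.3 259.1  19.5] w 59.4 F [-2.7 -1.   8.7] t 3.97 j6 -0.77
shift cm [-45.44 -12.04 -22.09] rot deg [0.03 0.04 0.01]
```

View pics/b3.png

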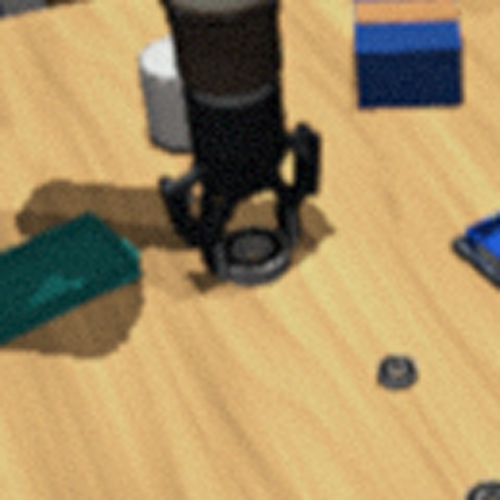

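```bash
python3 -m inch '[[0,0,-0.2,0,0,0,0],[0,0,-0.4,0,0,0,0],[0,0,-0.8,0,0,0,0],[0,0,-1.4,0,0,0,0],[0,0,-2,0,0,0,0],[0,0,-2.5,0,0,0,0],[0,0,-2.5,0,0,0,0],[0,0,-2.5,0,0,0,0]]'
python3 - <<'E'
from h import *
togo([677,-144,140])
im=arm.get_image("side");b=cv2.resize(im[90:220,135:265,::-1],(500,500),interpolation=cv2.INTER_CUBIC)
cv2.imwrite("pics/b4.png",b)
E
```

```text
clock: 4.68
position: [372.4, 259.2, 43.8]
ee_rot: [0.449, 0.546, -0.546, -0.449]
contact_force: [-0.1, -0.0, -2.4]
gripper_width: 59.6
pos [372.4 259.2  43.8] w 59.6 F [-0.1 -0.  -2.4] t 4.68 j6 -0.77
shift cm [-45.42  -9.64 -22.14] rot deg [ 0.05 -0.03  0.05]
```

View pics/b4.png

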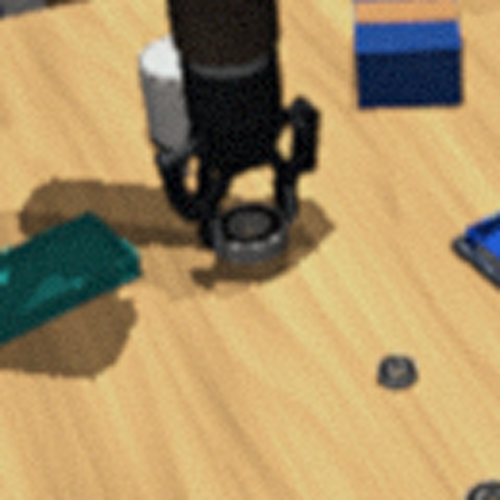

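Lifted; the ring is held level and its weight shows as about -2.4 N. Carrying it to box_4, next to the 68 mm end.

```bash
python3 -m inch '[[0,-0.5,-1,-0.2,0,0,0],[0,-1.5,-3,-0.7,0,0,0],[0,-3.5,-5,-1.7,0,0,0],[0,-6,-7,-2.9,0,0,0],[0,-9,-8.5,-4.4,0,0,0],[0,-12,-9.6,-5.8,0,0,0],[0,-15,-9.6,-7.3,0,0,0],[0,-18,-9.6,-8.8,0,0,0],[0,-21,-9.6,-10.2,0,0,0],[0,-24,-9.6,-11.7,0,0,0],[0,-27,-9.6,-13.1,0,0,0],[0,-30,-9.6,-14.6,0,0,0],[0,-33,-9.6,-16.1,0,0,0],[0,-36,-9.6,-17.5,0,0,0],[0,-39,-9.6,-19,0,0,0],[0,-41.5,-9.6,-20.2,0,0,0],[0,-43.5,-9.6,-21.2,0,0,0],[0,-44.8,-9.6,-21.8,0,0,0],[0,-45.4,-9.6,-22.1,0,0,0],[0,-45.4,-9.6,-22.1,0,0,0]]'
python3 -m inch '[[0,0,0,0,0,0,0],[0,0,0,0,0,0,0]]'
python3 - <<'E'
from h import *
togo([677,-144,30])
im=arm.get_image("top");a=cv2.resize(im[30:160,240:370,::-1],(400,400))
im=arm.get_image("side");b=cv2.resize(im[120:250,270:400,::-1],(400,400),interpolation=cv2.INTER_CUBIC)
cv2.imwrite("pics/c1.png",np.hstack([a,b]))
E
```

```text
clock: 6.4
position: [676.4, -145.0, 137.7]
ee_rot: [-0.449, -0.545, 0.546, 0.45]
contact_force: [0.0, 0.4, -2.7]
gripper_width: 59.5
clock: 6.57
position: [675.7, -143.0, 138.9]
ee_rot: [-0.449, -0.546, 0.546, 0.45]
contact_force: [-0.3, 0.1, -2.6]
gripper_width: 59.5
pos [ 675.7 -143.   138.9] w 59.5 F [-0.3  0.1 -2.6] t 6.57 j6 0.17
shift cm [-0.13 10.89 -0.12] rot deg [-0.07  0.02  0.04]
```

View pics/c1.png

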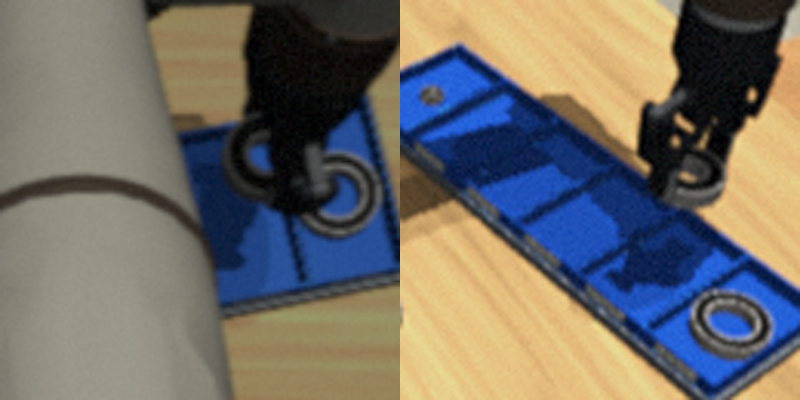

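The side view shows the 62 mm ring level over box_4 and clear of the 68 mm one. Descending, and slowing near the floor.

```bash
python3 -m inch '[[0,0,1,0,0,0,0],[0,-0.1,2.5,-0.1,0,0,0],[0,-0.1,4.5,-0.1,0,0,0],[0,-0.1,6.5,-0.1,0,0,0],[0,-0.1,8,-0.1,0,0,0],[0,-0.1,9.2,-0.1,0,0,0],[0,-0.1,10,-0.1,0,0,0],[0,-0.1,10.2,-0.1,0,0,0],[0,-0.1,10.2,-0.1,0,0,0],[0,-0.1,10.2,-0.1,0,0,0]]'
python3 - <<'E'
from h import *
togo([677,-144,26.5])
im=arm.get_image("side");b=cv2.resize(im[120:250,270:400,::-1],(500,500),interpolation=cv2.INTER_CUBIC)
cv2.imwrite("pics/c2.png",b)
E
```

```text
clock: 7.5
position: [678.4, -144.7, 38.2]
ee_rot: [0.45, 0.546, -0.546, -0.449]
contact_force: [0.4, -0.5, -2.7]
gripper_width: 59.9
pos [ 678.4 -144.7   38.2] w 59.9 F [ 0.4 -0.5 -2.7] t 7.5 j6 0.17
shift cm [0.1  1.17 0.13] rot deg [ 0.1   0.   -0.04]
```

View pics/c2.png

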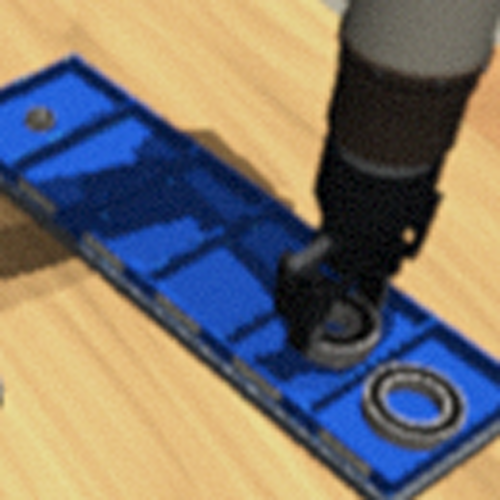

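```bash
python3 -m inch '[[0,0,0.3,0,0,0,0],[0,0,0.6,0,0,0,0],[0,0,0.8,0,0,0,0],[0,0,0.9,0,0,0,0],[0,0,0.9,0,0,0,0],[0,0,0.9,0,0,0,0]]'; python3 -m inch '[[0,0,0.1,0,0,0,0],[0,0,0.1,0,0,0,0],[0,0,0.1,0,0,0,0]]'
```

```text
clock: 8.05
position: [677.7, -144.8, 28.2]
ee_rot: [-0.449, -0.546, 0.546, 0.449]
contact_force: [-0.8, -0.1, -2.3]
gripper_width: 59.7
clock: 8.3
position: [677.7, -144.7, 27.3]
ee_rot: [-0.449, -0.546, 0.546, 0.449]
contact_force: [1.0, 1.1, -2.1]
gripper_width: 59.8
```

```bash
python3 -m inch '[[0,0,0.1,0,0,0,0],[0,0,0.1,0,0,0,0],[0,0,0.1,0,0,0,0]]'; python3 -m inch '[[0,0,0.1,0,0,0,0],[0,0,0.1,0,0,0,0],[0,0,0.1,0,0,0,0]]'
```

```text
clock: 8.55
position: [677.9, -144.8, 26.7]
ee_rot: [0.449, 0.546, -0.546, -0.449]
contact_force: [-1.0, 0.6, -0.4]
gripper_width: 59.5
clock: 8.8
position: [677.9, -144.8, 26.7]
ee_rot: [0.449, 0.546, -0.546, -0.449]
contact_force: [-2.4, 1.8, 5.5]
gripper_width: 59.4
```

Contact at TCP z of about 26.7, as predicted. Releasing.

```bash
python3 -m inch '[[0.75,0,0,0,0,0,0],[0.8,0,0,0,0,0,0],[0.85,0,0,0,0,0,0],[0.9,0,0,0,0,0,0],[0.9,0,0,0,0,0,0],[0.9,0,-0.5,0,0,0,0],[0.9,0,-1.5,0,0,0,0],[0.9,0,-3,0,0,0,0],[0.9,0,-5,0,0,0,0],[0.9,0,-7.5,0,0,0,0],[0.9,0,-10,0,0,0,0],[0.9,0,-11,0,0,0,0],[0.9,0,-11,0,0,0,0]]'
python3 - <<'E'
from h import *
togo([373.5,-259,140])
im=arm.get_image("side");b=cv2.resize(im[120:250,270:400,::-1],(500,500),interpolation=cv2.INTER_CUBIC)
cv2.imwrite("pics/c3.png",b)
for c in["top","side"]:
  if c=="top":arm.get_image(c)
  for d in arm.masks_of("bearing_62_mid",c)[:2]:
    v,u=np.nonzero(d['mask']);print(c,d['conf'],unproj(c,[(u.min()+u.max())/2,(v.min()+v.max())/2],15.5))
E
```

```text
clock: 9.88
position: [679.7, -144.9, 139.9]
ee_rot: [0.452, 0.548, -0.544, -0.447]
contact_force: [0.0, 0.7, -0.1]
gripper_width: 76.7
pos [ 679.7 -144.9  139.9] w 76.7 F [ 0.   0.7 -0.1] t 9.88 j6 0.17
shift cm [-5.28 -0.25 32.25] rot deg [ 0.45  0.   -0.12]
top 0.74 [[ 679.48791993 -144.75407649   15.5       ]]
side 0.59 [[ 681.87544232 -140.36002436   15.5       ]]
side 0.32 [[629.17955312  94.21913487  15.5       ]]
```

View pics/c3.png

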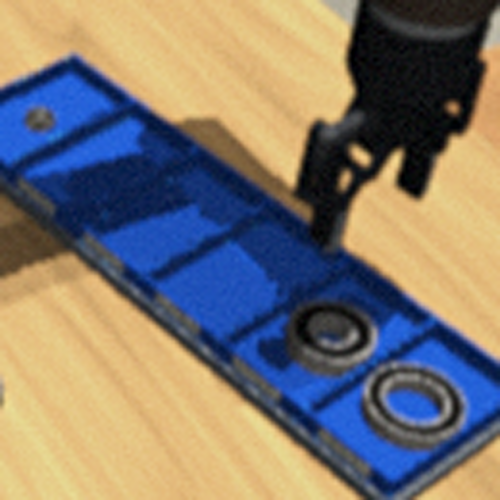

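The 62 mm bearing lies flat in the middle of box_4, measured at (679.5,-144.8) against the box centre (677,-144). Next is the 52 mm one.

```bash
python3 -m inch '[[0.9,-0.2,0,1,0,0,0],[0.9,-0.5,0,3,0,0,0],[0.9,-0.9,0,5.5,0,0,0],[0.9,-1.4,0,8.5,0,0,0],[0.9,-1.9,0,11.5,0,0,0],[0.9,-2.4,0,14.5,0,0,0],[0.9,-2.9,0,17.5,0,0,0],[0.9,-3.4,0,20.5,0,0,0],[0.9,-3.9,0,23.5,0,0,0],[0.9,-4.4,0,26.5,0,0,0],[0.9,-4.8,0,29,0,0,0],[0.9,-5.1,0,31,0,0,0],[0.9,-5.3,0,32,0,0,0],[0.9,-5.3,0,32.2,0,0,0],[0.9,-5.3,1,32.2,0,0,0],[0.9,-5.3,3,32.2,0,0,0],[0.9,-5.3,6,32.2,0,0,0],[0.9,-5.3,8.5,32.2,0,0,0],[0.9,-5.3,9.8,32.2,0,0,0],[0.9,-5.3,10,32.2,0,0,0]]'
python3 -m inch '[[0.9,0,0,0,0,0,0]]'
python3 - <<'E'
from h import *
togo([373.5,-259,21])
im=arm.get_image("top");a=cv2.resize(im[160:290,300:430,::-1],(400,400))
im=arm.get_image("side");b=cv2.resize(im[220:350,210:340,::-1],(400,400),interpolation=cv2.INTER_CUBIC)
cv2.imwrite("pics/d1.png",np.hstack([a,b]))
E
```

```text
clock: 11.75
position: [371.0, -258.1, 32.5]
ee_rot: [-0.447, -0.545, 0.547, 0.451]
contact_force: [0.7, 0.3, -0.2]
gripper_width: 76.9
clock: 11.83
position: [372.2, -258.5, 34.4]
ee_rot: [-0.448, -0.546, 0.547, 0.45]
contact_force: [-1.4, 0.2, 0.4]
gripper_width: 77.1
pos [ 372.2 -258.5   34.4] w 77.1 F [-1.4  0.2  0.4] t 11.83 j6 0.44
shift cm [-0.07  1.34 -0.12] rot deg [-0.12  0.03  0.05]
```

View pics/d1.png

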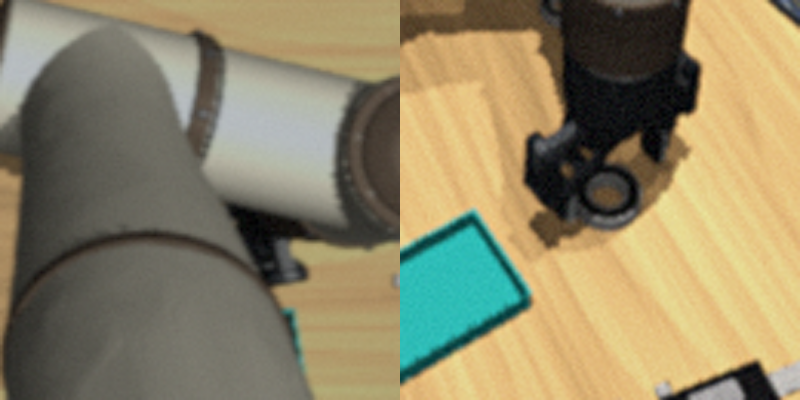

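```bash
python3 -m inch '[[0.9,0,0.5,0,0,0,0],[0.9,0,1,0,0,0,0],[0.9,0,1.3,0,0,0,0],[0.9,0,1.3,0,0,0,0],[0.6,0,1.3,0,0,0,0],[0.5,0,1.3,0,0,0,0],[0.3,0,1.3,0,0,0,0],[0,0,1.3,0,0,0,0],[0,0,1.3,0,0,0,0],[0,0,1.3,0,0,0,0],[0,0,1.3,0,0,0,0],[0,0,1.3,0,0,0,0]]'
python3 -m inch '[[0,0,-0.2,0,0,0,0],[0,0,-0.4,0,0,0,0],[0,0,-0.8,0,0,0,0],[0,0,-1.4,0,0,0,0],[0,0,-2,0,0,0,0],[0,0,-2.5,0,0,0,0],[0,0,-2.5,0,0,0,0],[0,0,-2.5,0,0,0,0]]'
python3 - <<'E'
from h import *
togo([661.5,-65.5,140])
im=arm.get_image("side");b=cv2.resize(im[220:350,210:340,::-1],(500,500),interpolation=cv2.INTER_CUBIC)
cv2.imwrite("pics/d2.png",b)
E
```

```text
clock: 12.93
position: [372.2, -258.8, 23.3]
ee_rot: [0.449, 0.546, -0.546, -0.449]
contact_force: [-1.3, 1.5, 8.0]
gripper_width: 48.4
clock: 13.6
position: [372.2, -258.8, 47.8]
ee_rot: [0.45, 0.546, -0.546, -0.449]
contact_force: [0.8, 0.2, -0.4]
gripper_width: 49.0
pos [ 372.2 -258.8   47.8] w 49.0 F [ 0.8  0.2 -0.4] t 13.6 j6 0.44
shift cm [ 13.4   -9.19 -32.12] rot deg [ 0.06 -0.03 -0.03]
```

View pics/d2.png

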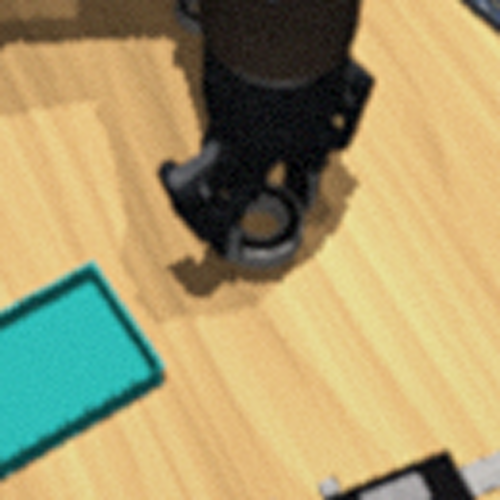

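The 52 mm ring is held and lifted (its shadow is detached below it). Carrying it to box_3.

```bash
python3 -m inch '[[0,0.2,-1,-0.5,0,0,0],[0,0.6,-3,-1.5,0,0,0],[0,1.4,-5,-3.3,0,0,0],[0,2.4,-7,-5.8,0,0,0],[0,3.5,-8.5,-8.5,0,0,0],[0,4.7,-9.2,-11.3,0,0,0],[0,5.9,-9.2,-14.1,0,0,0],[0,7.1,-9.2,-17,0,0,0],[0,8.3,-9.2,-19.9,0,0,0],[0,9.5,-9.2,-22.8,0,0,0],[0,10.7,-9.2,-25.6,0,0,0],[0,11.8,-9.2,-28.3,0,0,0],[0,12.6,-9.2,-30.3,0,0,0],[0,13.2,-9.2,-31.6,0,0,0],[0,13.4,-9.2,-32.1,0,0,0],[0,13.4,-9.2,-32.1,0,0,0],[0,13.4,-9.2,-32.1,0,0,0]]'
python3 - <<'E'
from h import *
togo([661.5,-65.5,42])
im=arm.get_image("side");b=cv2.resize(im[100:230,250:380,::-1],(500,500),interpolation=cv2.INTER_CUBIC)
cv2.imwrite("pics/d3.png",b)
E
```

```text
clock: 15.07
position: [660.2, -65.7, 138.5]
ee_rot: [-0.449, -0.545, 0.546, 0.45]
contact_force: [-0.5, 0.5, -2.0]
gripper_width: 48.8
pos [660.2 -65.7 138.5] w 48.8 F [-0.5  0.5 -2. ] t 15.07 j6 0.05
shift cm [-0.01  9.65 -0.16] rot deg [-0.13 -0.04  0.03]
```

View pics/d3.png

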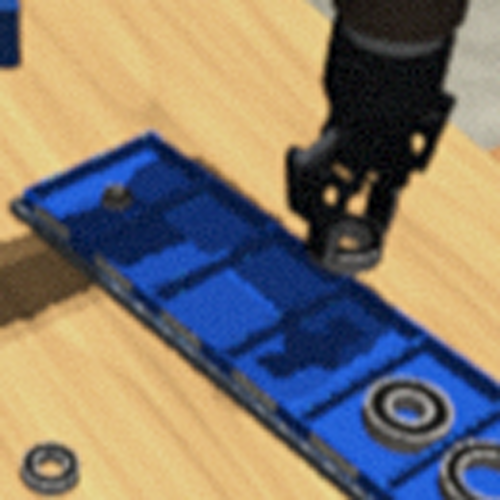

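Ring is over box_3. Descending.

```bash
python3 -m inch '[[0,0,1,0,0,0,0],[0,0,2.5,0,0,0,0],[0,0,4.5,0,0,0,0],[0,0,6.5,0,0,0,0],[0,0,8,0,0,0,0],[0,0,9,0,0,0,0],[0,0,9.7,0,0,0,0],[0,0,10.1,0,0,0,0],[0,0,10.3,0,0,0,0],[0,0,10.3,0,0,0,0],[0,0,10.3,0,0,0,0]]'; python3 -m inch '[[0,0,0.1,0,0,0,0],[0,0,0.1,0,0,0,0],[0,0,0.1,0,0,0,0]]'
```

```text
clock: 16.03
position: [661.7, -65.5, 37.2]
ee_rot: [0.45, 0.546, -0.546, -0.449]
contact_force: [0.4, -0.1, -1.1]
gripper_width: 49.0
clock: 16.28
position: [661.3, -65.4, 35.8]
ee_rot: [0.449, 0.546, -0.546, -0.449]
contact_force: [0.8, 0.1, -0.7]
gripper_width: 48.4
```

```bash
python3 -m inch '[[0,0,0.1,0,0,0,0],[0,0,0.1,0,0,0,0],[0,0,0.1,0,0,0,0]]'; python3 -m inch '[[0,0,0.1,0,0,0,0],[0,0,0.1,0,0,0,0],[0,0,0.1,0,0,0,0]]'
```

```text
clock: 16.53
position: [661.1, -65.4, 34.3]
ee_rot: [-0.449, -0.546, 0.546, 0.449]
contact_force: [1.0, -0.9, -1.1]
gripper_width: 48.6
clock: 16.78
position: [661.0, -65.4, 33.2]
ee_rot: [-0.449, -0.546, 0.546, 0.449]
contact_force: [0.3, -0.8, -1.1]
gripper_width: 49.0
```

```bash
python3 -m inch '[[0,0,0.1,0,0,0,0],[0,0,0.2,0,0,0,0],[0,0,0.2,0,0,0,0],[0,0,0.2,0,0,0,0]]'; python3 -m inch '[[0,0,0.1,0,0,0,0],[0,0,0.1,0,0,0,0],[0,0,0.1,0,0,0,0]]'
```

```text
clock: 17.12
position: [661.1, -65.5, 31.2]
ee_rot: [-0.449, -0.546, 0.546, 0.449]
contact_force: [-0.6, -0.6, -1.4]
gripper_width: 48.7
clock: 17.37
position: [661.3, -65.5, 30.5]
ee_rot: [0.449, 0.546, -0.546, -0.449]
contact_force: [0.6, -0.5, -0.6]
gripper_width: 48.6
```

```bash
python3 -m inch '[[0,0,0.1,0,0,0,0],[0,0,0.1,0,0,0,0],[0,0,0.1,0,0,0,0]]'; python3 -m inch '[[0,0,0.1,0,0,0,0],[0,0,0.1,0,0,0,0],[0,0,0.1,0,0,0,0]]'
```

```text
clock: 17.62
position: [661.3, -65.4, 30.4]
ee_rot: [0.449, 0.546, -0.546, -0.449]
contact_force: [-1.9, 0.6, 5.7]
gripper_width: 48.7
clock: 17.87
position: [661.3, -65.5, 30.4]
ee_rot: [0.449, 0.546, -0.546, -0.449]
contact_force: [-4.3, 1.3, 9.5]
gripper_width: 49.0
```

```bash
python3 -m inch '[[0.62,0,0,0,0,0,0],[0.68,0,0,0,0,0,0],[0.75,0,0,0,0,0,0],[0.8,0,0,0,0,0,0],[0.8,0,0,0,0,0,0],[0.8,0,-0.5,0,0,0,0],[0.8,0,-1.5,0,0,0,0],[0.8,0,-3,0,0,0,0],[0.8,0,-5,0,0,0,0],[0.8,0,-7.5,0,0,0,0],[0.8,0,-10,0,0,0,0],[0.8,0,-11,0,0,0,0],[0.8,0,-11,0,0,0,0]]'
python3 - <<'E'
from h import *
togo([429.5,-72.8,140])
im=arm.get_image("side");b=cv2.resize(im[100:230,250:380,::-1],(500,500),interpolation=cv2.INTER_CUBIC)
cv2.imwrite("pics/d4.png",b)
E
```

```text
clock: 18.95
position: [663.1, -65.4, 142.7]
ee_rot: [0.451, 0.548, -0.544, -0.447]
contact_force: [-0.7, -0.1, -0.6]
gripper_width: 68.3
pos [663.1 -65.4 142.7] w 68.3 F [-0.7 -0.1 -0.6] t 18.95 j6 0.05
shift cm [ 3.78  0.08 23.07] rot deg [ 0.45  0.   -0.06]
```

View pics/d4.png

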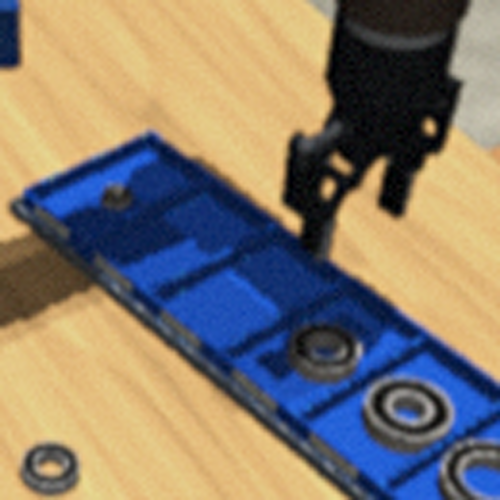

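The 52 mm bearing lies flat, centred in box_3. Next is the 42 mm one.

```bash
python3 -m inch '[[0.8,0.2,0,1,0,0,0],[0.8,0.5,0,3,0,0,0],[0.8,0.9,0,5.5,0,0,0],[0.8,1.4,0,8.5,0,0,0],[0.8,1.9,0,11.5,0,0,0],[0.8,2.4,0,14.5,0,0,0],[0.8,2.9,0,17.5,0,0,0],[0.8,3.3,0,20,0,0,0],[0.8,3.6,0,22,0,0,0],[0.8,3.8,0,22.9,0,0,0],[0.8,3.8,0,23.1,0,0,0],[0.8,3.8,1,23.1,0,0,0],[0.8,3.8,3,23.1,0,0,0],[0.8,3.8,6,23.1,0,0,0],[0.8,3.8,8.5,23.1,0,0,0],[0.8,3.8,9.8,23.1,0,0,0],[0.8,3.8,10,23.1,0,0,0],[0.8,3.8,10,23.1,0,0,0],[0.8,3.8,10,23.1,0,0,0]]'
python3 - <<'E'
from h import *
togo([429.5,-72.8,25])
im=arm.get_image("side");b=cv2.resize(im[155:285,200:330,::-1],(500,500),interpolation=cv2.INTER_CUBIC)
cv2.imwrite("pics/e1.png",b)
E
```

```text
clock: 20.58
position: [428.3, -72.5, 38.5]
ee_rot: [0.449, 0.546, -0.546, -0.449]
contact_force: [-0.1, -0.1, -0.3]
gripper_width: 68.4
pos [428.3 -72.5  38.5] w 68.4 F [-0.1 -0.1 -0.3] t 20.58 j6 -0.02
shift cm [-0.05  1.35 -0.11] rot deg [ 0.05  0.01 -0.01]
```

View pics/e1.png

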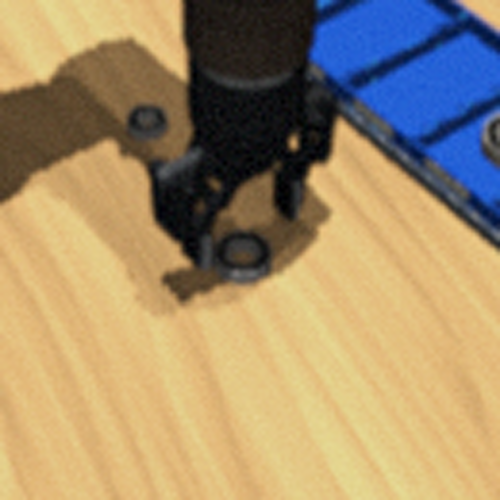

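```bash
python3 -m inch '[[0.8,0,0.5,0,0,0,0],[0.8,0,1,0,0,0,0],[0.8,0,1.3,0,0,0,0],[0.8,0,1.3,0,0,0,0],[0.6,0,1.3,0,0,0,0],[0.5,0,1.3,0,0,0,0],[0.3,0,1.3,0,0,0,0],[0,0,1.3,0,0,0,0],[0,0,1.3,0,0,0,0],[0,0,1.3,0,0,0,0],[0,0,1.3,0,0,0,0],[0,0,1.3,0,0,0,0]]'
python3 -m inch '[[0,0,-0.2,0,0,0,0],[0,0,-0.4,0,0,0,0],[0,0,-0.8,0,0,0,0],[0,0,-1.4,0,0,0,0],[0,0,-2,0,0,0,0],[0,0,-2.5,0,0,0,0],[0,0,-2.5,0,0,0,0],[0,0,-2.5,0,0,0,0]]'
python3 - <<'E'
from h import *
togo([646.1,13,140])
im=arm.get_image("side");b=cv2.resize(im[155:285,200:330,::-1],(500,500),interpolation=cv2.INTER_CUBIC)
cv2.imwrite("pics/e2.png",b)
E
```

```text
clock: 21.63
position: [427.4, -72.6, 26.0]
ee_rot: [0.449, 0.546, -0.546, -0.449]
contact_force: [-1.2, 1.0, 6.0]
gripper_width: 38.0
clock: 22.3
position: [427.4, -72.6, 50.8]
ee_rot: [0.45, 0.546, -0.546, -0.449]
contact_force: [-0.7, -0.4, -1.1]
gripper_width: 37.8
pos [427.4 -72.6  50.8] w 37.8 F [-0.7 -0.4 -1.1] t 22.3 j6 -0.02
shift cm [  4.19  -8.89 -23.12] rot deg [ 0.07 -0.02  0.  ]
```

View pics/e2.png

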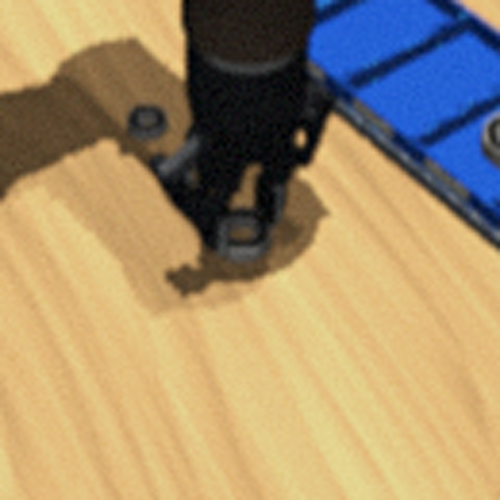

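The 42 mm ring is held and lifted. Contact was at z≈26, so I expect the box floor at about 33. Carrying it to box_2.

```bash
python3 -m inch '[[0,0.1,-1,-0.5,0,0,0],[0,0.3,-3,-1.5,0,0,0],[0,0.6,-5,-3.3,0,0,0],[0,1,-7,-5.8,0,0,0],[0,1.5,-8.5,-8.5,0,0,0],[0,2,-8.9,-11.3,0,0,0],[0,2.6,-8.9,-14.1,0,0,0],[0,3.1,-8.9,-17,0,0,0],[0,3.6,-8.9,-19.5,0,0,0],[0,3.9,-8.9,-21.5,0,0,0],[0,4.1,-8.9,-22.7,0,0,0],[0,4.2,-8.9,-23.1,0,0,0],[0,4.2,-8.9,-23.1,0,0,0],[0,4.2,-8.9,-23.1,0,0,0]]'
python3 - <<'E'
from h import *
togo([646.1,13,38])
im=arm.get_image("side");b=cv2.resize(im[90:220,240:370,::-1],(500,500),interpolation=cv2.INTER_CUBIC)
cv2.imwrite("pics/e3.png",b)
E
```

```text
clock: 23.52
position: [644.7, 12.9, 138.5]
ee_rot: [-0.449, -0.545, 0.546, 0.45]
contact_force: [-0.2, 0.6, -1.1]
gripper_width: 38.0
pos [644.7  12.9 138.5] w 38.0 F [-0.2  0.6 -1.1] t 23.52 j6 -0.08
shift cm [-1.000e-02  1.005e+01 -1.600e-01] rot deg [-0.12 -0.04  0.01]
```

View pics/e3.png

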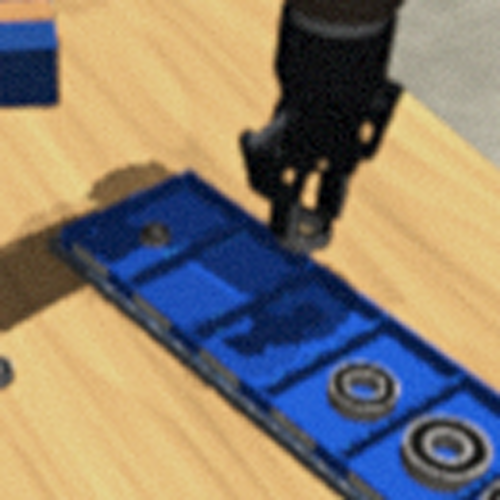

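```bash
python3 -m inch '[[0,0,1,0,0,0,0],[0,0,2.5,0,0,0,0],[0,0,4.5,0,0,0,0],[0,0,6.5,0,0,0,0],[0,0,8,0,0,0,0],[0,0,9,0,0,0,0],[0,0,9.7,0,0,0,0],[0,0,10.1,0,0,0,0],[0,0,10.3,0,0,0,0],[0,0,10.3,0,0,0,0],[0,0,10.3,0,0,0,0]]'; python3 -m inch '[[0,0,0.1,0,0,0,0],[0,0,0.1,0,0,0,0],[0,0,0.1,0,0,0,0]]'
```

```text
clock: 24.48
position: [646.2, 13.2, 37.1]
ee_rot: [0.45, 0.546, -0.546, -0.449]
contact_force: [-0.0, -0.4, -0.1]
gripper_width: 37.6
clock: 24.73
position: [645.9, 13.1, 35.8]
ee_rot: [0.449, 0.546, -0.546, -0.449]
contact_force: [-0.5, 0.4, -1.6]
gripper_width: 38.0
```

```bash
python3 -m inch '[[0,0,0.1,0,0,0,0],[0,0,0.1,0,0,0,0],[0,0,0.1,0,0,0,0]]'
```

```text
clock: 24.98
position: [645.7, 13.0, 34.3]
ee_rot: [-0.449, -0.546, 0.546, 0.449]
contact_force: [-0.3, 0.2, -0.8]
gripper_width: 37.9
```

```bash
python3 -m inch '[[0,0,0.1,0,0,0,0],[0,0,0.1,0,0,0,0],[0,0,0.1,0,0,0,0]]';python3 -m inch '[[0,0,0.1,0,0,0,0],[0,0,0.1,0,0,0,0],[0,0,0.1,0,0,0,0]]'
```

```text
clock: 25.23
position: [645.7, 13.1, 33.3]
ee_rot: [-0.449, -0.546, 0.546, 0.449]
contact_force: [0.3, 0.1, -1.3]
gripper_width: 37.9
clock: 25.48
position: [645.8, 13.1, 33.2]
ee_rot: [0.449, 0.546, -0.546, -0.449]
contact_force: [-2.5, -0.2, 5.4]
gripper_width: 37.9
```

Contact at z≈33, as expected. Releasing.

```bash
python3 -m inch '[[0.5,0,0,0,0,0,0],[0.56,0,0,0,0,0,0],[0.62,0,0,0,0,0,0],[0.68,0,0,0,0,0,0],[0.7,0,0,0,0,0,0],[0.7,0,-0.5,0,0,0,0],[0.7,0,-1.5,0,0,0,0],[0.7,0,-3,0,0,0,0],[0.7,0,-5,0,0,0,0],[0.7,0,-7.5,0,0,0,0],[0.7,0,-10,0,0,0,0],[0.7,0,-10.7,0,0,0,0],[0.7,0,-10.7,0,0,0,0]]'
python3 - <<'E'
from h import *
togo([425.4,83,140])
im=arm.get_image("side");b=cv2.resize(im[90:220,240:370,::-1],(500,500),interpolation=cv2.INTER_CUBIC)
cv2.imwrite("pics/e4.png",b)
for d in arm.masks_of("bearing_32_mid","side"):
    v,u=np.nonzero(d['mask']);print(d['conf'],d['extent'],unproj("side",[(u.min()+u.max())/2,(v.min()+v.max())/2],5))
E
```

```text
clock: 26.57
position: [647.5, 13.4, 143.3]
ee_rot: [0.451, 0.548, -0.544, -0.448]
contact_force: [-0.0, -0.3, -0.5]
gripper_width: 59.7
pos [647.5  13.4 143.3] w 59.7 F [-0.  -0.3 -0.5] t 26.57 j6 -0.08
shift cm [11.11  0.18 20.45] rot deg [ 0.42 -0.   -0.  ]
0.58 [234.0, 180.9, 12.8, 10.2] [[424.43947228  83.57722513   5.        ]]
```

View pics/e4.png

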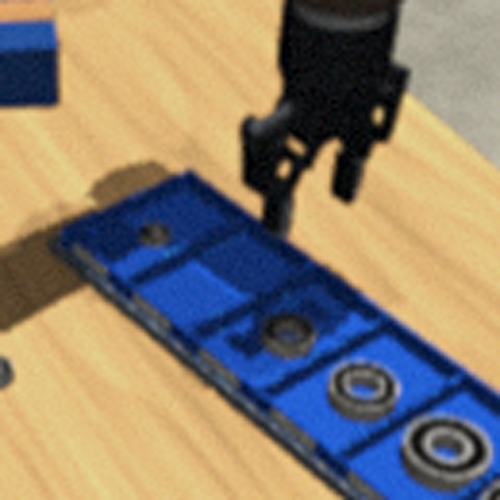

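The 42 mm bearing is flat in box_2. Last is the 32 mm one.

```bash
python3 -m inch '[[0.7,0.5,0,1,0,0,0],[0.7,1.6,0,3,0,0,0],[0.7,3,0,5.5,0,0,0],[0.7,4.5,0,8.3,0,0,0],[0.7,6,0,11.1,0,0,0],[0.7,7.5,0,13.9,0,0,0],[0.7,9,0,16.6,0,0,0],[0.7,10,0,18.6,0,0,0],[0.7,10.8,0,20,0,0,0],[0.7,11,0,20.4,0,0,0],[0.7,11,0,20.4,0,0,0],[0.7,11,1,20.4,0,0,0],[0.7,11,3,20.4,0,0,0],[0.7,11,6,20.4,0,0,0],[0.7,11,8.5,20.4,0,0,0],[0.7,11,9.8,20.4,0,0,0],[0.7,11,10,20.4,0,0,0],[0.7,11,10,20.4,0,0,0],[0.7,11,10,20.4,0,0,0]]'
python3 - <<'E'
from h import *
togo([425,82,27.5])
im=arm.get_image("side");b=cv2.resize(im[120:250,170:300,::-1],(500,500),interpolation=cv2.INTER_CUBIC)
cv2.imwrite("pics/f1.png",b)
E
```

```text
clock: 28.25
position: [425.4, 81.9, 39.5]
ee_rot: [0.449, 0.546, -0.546, -0.449]
contact_force: [-0.2, -0.5, -0.2]
gripper_width: 59.9
pos [425.4  81.9  39.5] w 59.9 F [-0.2 -0.5 -0.2] t 28.25 j6 -0.38
shift cm [0.02 1.2  0.04] rot deg [ 0.04 -0.03 -0.  ]
```

View pics/f1.png

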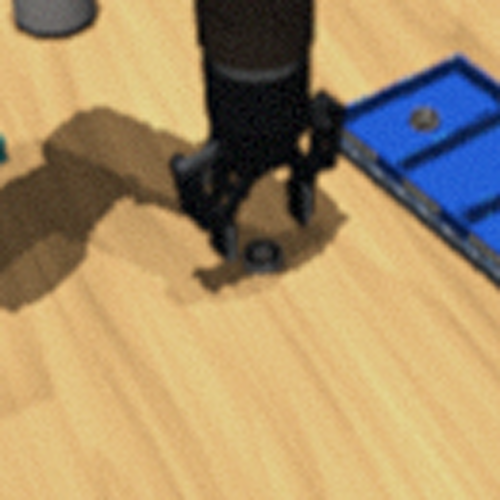

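```bash
python3 -m inch '[[0.7,0,0.5,0,0,0,0],[0.7,0,1,0,0,0,0],[0.7,0,1.2,0,0,0,0],[0.7,0,1.2,0,0,0,0],[0.5,0,1.2,0,0,0,0],[0.4,0,1.2,0,0,0,0],[0.3,0,1.2,0,0,0,0],[0,0,1.2,0,0,0,0],[0,0,1.2,0,0,0,0],[0,0,1.2,0,0,0,0],[0,0,1.2,0,0,0,0],[0,0,1.2,0,0,0,0]]'
python3 -m inch '[[0,0,-0.2,0,0,0,0],[0,0,-0.4,0,0,0,0],[0,0,-0.8,0,0,0,0],[0,0,-1.4,0,0,0,0],[0,0,-2,0,0,0,0],[0,0,-2.5,0,0,0,0],[0,0,-2.5,0,0,0,0],[0,0,-2.5,0,0,0,0]]'
python3 - <<'E'
from h import *
togo([630.6,91.6,140])
im=arm.get_image("side");b=cv2.resize(im[120:250,170:300,::-1],(500,500),interpolation=cv2.INTER_CUBIC)
cv2.imwrite("pics/f2.png",b)
E
```

```text
clock: 29.3
position: [426.0, 82.5, 29.0]
ee_rot: [0.45, 0.548, -0.545, -0.448]
contact_force: [0.4, -1.3, 11.8]
gripper_width: 0.0
clock: 29.97
position: [424.6, 81.9, 52.7]
ee_rot: [0.449, 0.546, -0.546, -0.449]
contact_force: [-0.4, 0.8, -1.0]
gripper_width: -0.0
pos [424.6  81.9  52.7] w -0.0 F [-0.4  0.8 -1. ] t 29.97 j6 -0.38
shift cm [ -3.01  -8.71 -20.42] rot deg [ 0.06 -0.02  0.03]
```

View pics/f2.png

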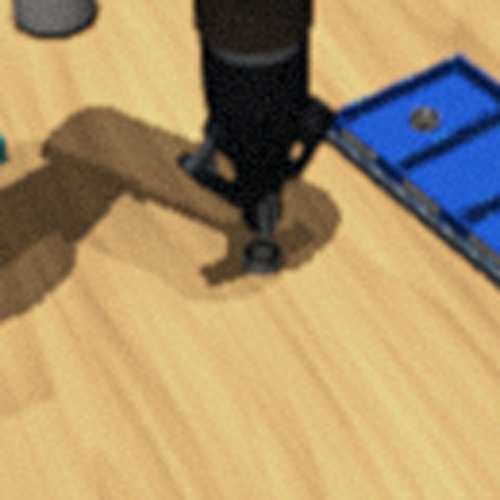

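The fingers closed just above the thin 32 mm ring, so I set the grasp too high. The ring at crop (263,255) has not moved. It follows that the earlier upward force came from the pads swinging forward, not from contact with the counter. I'll reopen and go to z≈21.5.

```bash
python3 -m inch '[[0.7,0,0,0,0,0,0],[0.7,0,0,0,0,0,0],[0.7,0,0,0,0,0,0],[0.7,0,0,0,0,0,0],[0.7,0,0,0,0,0,0],[0.7,0,0,0,0,0,0],[0.7,0,0,0,0,0,0],[0.7,0,0,0,0,0,0]]'
python3 - <<'E'
from h import *
togo([425,82,21.5])
im=arm.get_image("side");b=cv2.resize(im[120:250,170:300,::-1],(500,500),interpolation=cv2.INTER_CUBIC)
cv2.imwrite("pics/f3.png",b)
for d in arm.masks_of("bearing_32_mid","side"):
    v,u=np.nonzero(d['mask']);print(d['conf'],d['extent'],unproj("side",[(u.min()+u.max())/2,(v.min()+v.max())/2],5))
E
```

```text
clock: 30.68
position: [424.4, 81.7, 52.3]
ee_rot: [-0.449, -0.546, 0.546, 0.449]
contact_force: [0.4, 0.6, 0.6]
gripper_width: 59.8
pos [424.4  81.7  52.3] w 59.8 F [0.4 0.6 0.6] t 30.68 j6 -0.38
shift cm [ 0.01  3.08 -0.07] rot deg [-0.   -0.02 -0.  ]
0.53 [232.1, 183.0, 13.5, 7.0] [[423.97740287  86.17696611   5.        ]]
```

View pics/f3.png

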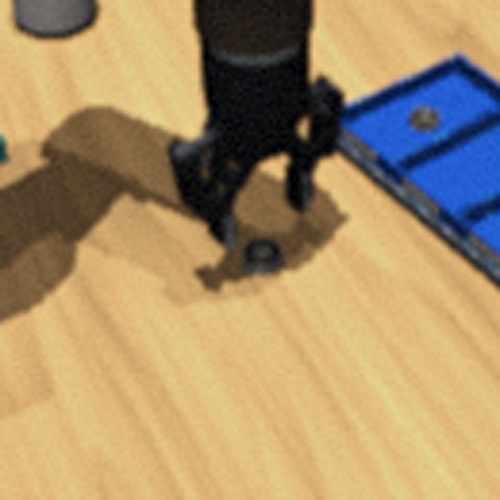

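```bash
python3 -m inch '[[0.7,0,0.8,0,0,0,0],[0.7,0,1.8,0,0,0,0],[0.7,0,2.6,0,0,0,0],[0.7,0,3,0,0,0,0],[0.7,0,3,0,0,0,0],[0.6,0,3,0,0,0,0],[0.45,0,3,0,0,0,0],[0.3,0,3,0,0,0,0],[0.2,0,3,0,0,0,0],[0,0,3,0,0,0,0],[0,0,3,0,0,0,0],[0,0,3,0,0,0,0],[0,0,3,0,0,0,0]]'
python3 -m inch '[[0,0,-0.2,0,0,0,0],[0,0,-0.4,0,0,0,0],[0,0,-0.8,0,0,0,0],[0,0,-1.4,0,0,0,0],[0,0,-2,0,0,0,0],[0,0,-2.5,0,0,0,0],[0,0,-2.5,0,0,0,0],[0,0,-2.5,0,0,0,0]]'
python3 - <<'E'
from h import *
togo([630.6,91.6,140])
im=arm.get_image("side");b=cv2.resize(im[120:250,170:300,::-1],(500,500),interpolation=cv2.INTER_CUBIC)
cv2.imwrite("pics/f4.png",b)
E
```

```text
clock: 31.87
position: [424.6, 81.9, 23.1]
ee_rot: [0.449, 0.546, -0.546, -0.449]
contact_force: [-1.2, -0.3, 6.6]
gripper_width: 28.4
clock: 32.53
position: [424.6, 81.9, 47.8]
ee_rot: [0.449, 0.546, -0.546, -0.449]
contact_force: [-0.5, 0.1, -0.5]
gripper_width: 28.0
pos [424.6  81.9  47.8] w 28.0 F [-0.5  0.1 -0.5] t 32.53 j6 -0.38
shift cm [ -3.01  -9.2  -20.41] rot deg [ 0.07 -0.02  0.03]
```

View pics/f4.png

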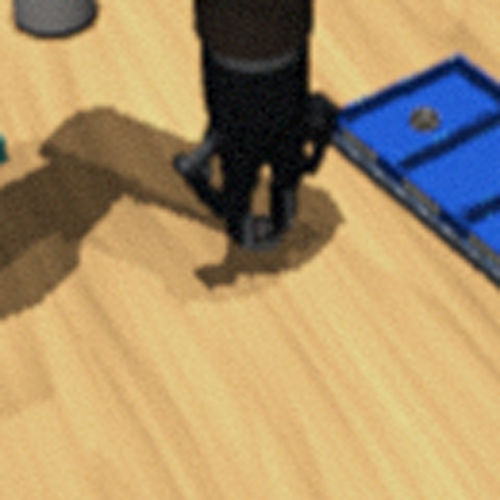

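The 32 mm ring is gripped (width 28) and lifted. Carrying it to box_1, with floor contact expected at z≈30.

```bash
python3 -m inch '[[0,-0.1,-1,-0.5,0,0,0],[0,-0.2,-3,-1.5,0,0,0],[0,-0.5,-5,-3.3,0,0,0],[0,-0.8,-7,-5.8,0,0,0],[0,-1.2,-8.5,-8.5,0,0,0],[0,-1.7,-9.2,-11.3,0,0,0],[0,-2.1,-9.2,-14.1,0,0,0],[0,-2.5,-9.2,-16.7,0,0,0],[0,-2.8,-9.2,-18.8,0,0,0],[0,-2.9,-9.2,-19.9,0,0,0],[0,-3,-9.2,-20.5,0,0,0],[0,-3,-9.2,-20.5,0,0,0],[0,-3,-9.2,-20.5,0,0,0]]'
python3 - <<'E'
from h import *
togo([630.6,91.6,34])
im=arm.get_image("side");b=cv2.resize(im[70:200,230:360,::-1],(500,500),interpolation=cv2.INTER_CUBIC)
cv2.imwrite("pics/f5.png",b)
E
```

```text
clock: 33.67
position: [630.5, 91.6, 138.5]
ee_rot: [-0.449, -0.545, 0.546, 0.45]
contact_force: [-0.6, -0.2, -0.1]
gripper_width: 28.2
pos [630.5  91.6 138.5] w 28.2 F [-0.6 -0.2 -0.1] t 33.67 j6 -0.2
shift cm [ 0.   10.45 -0.03] rot deg [-0.11 -0.04 -0.  ]
```

View pics/f5.png

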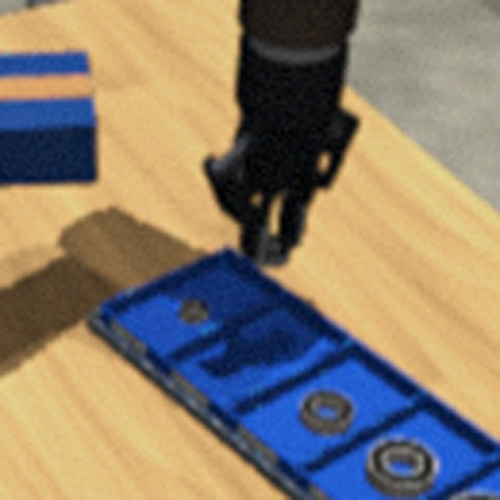

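```bash
python3 -m inch '[[0,0,1,0,0,0,0],[0,0,2.5,0,0,0,0],[0,0,4.5,0,0,0,0],[0,0,6.5,0,0,0,0],[0,0,8,0,0,0,0],[0,0,9,0,0,0,0],[0,0,9.8,0,0,0,0],[0,0,10.2,0,0,0,0],[0,0,10.5,0,0,0,0],[0,0,10.5,0,0,0,0],[0,0,10.5,0,0,0,0]]'; python3 -m inch '[[0,0,0.1,0,0,0,0],[0,0,0.2,0,0,0,0],[0,0,0.2,0,0,0,0]]'
```

```text
clock: 34.63
position: [631.7, 91.9, 35.0]
ee_rot: [0.45, 0.546, -0.546, -0.449]
contact_force: [0.4, 0.3, 0.3]
gripper_width: 28.4
clock: 34.88
position: [631.4, 91.8, 32.6]
ee_rot: [0.449, 0.546, -0.546, -0.449]
contact_force: [0.6, 0.7, 0.3]
gripper_width: 28.5
```

```bash
python3 -m inch '[[0,0,0.1,0,0,0,0],[0,0,0.1,0,0,0,0],[0,0,0.1,0,0,0,0]]'
```

```text
clock: 35.13
position: [631.3, 91.7, 31.3]
ee_rot: [-0.449, -0.546, 0.546, 0.449]
contact_force: [-0.9, 0.2, -0.4]
gripper_width: 28.4
```

```bash
python3 -m inch '[[0,0,0.1,0,0,0,0],[0,0,0.1,0,0,0,0],[0,0,0.1,0,0,0,0]]'; python3 -m inch '[[0,0,0.1,0,0,0,0],[0,0,0.1,0,0,0,0],[0,0,0.1,0,0,0,0]]'
```

```text
clock: 35.38
position: [631.3, 91.7, 30.3]
ee_rot: [0.449, 0.546, -0.546, -0.449]
contact_force: [-0.5, 1.0, -0.3]
gripper_width: 28.1
clock: 35.63
position: [631.4, 91.8, 30.2]
ee_rot: [0.449, 0.546, -0.546, -0.449]
contact_force: [-2.0, 0.3, 5.6]
gripper_width: 28.0
```

Contact. Releasing and retreating.

```bash
python3 -m inch '[[0.4,0,0,0,0,0,0],[0.46,0,0,0,0,0,0],[0.52,0,0,0,0,0,0],[0.6,0,0,0,0,0,0],[0.6,0,0,0,0,0,0],[0.6,0,-0.5,0,0,0,0],[0.6,0,-1.5,0,0,0,0],[0.6,0,-3,0,0,0,0],[0.6,0,-5,0,0,0,0],[0.6,0,-7.5,0,0,0,0],[0.6,0,-10,0,0,0,0],[0.6,0,-12,0,0,0,0],[0.6,0,-12,2,0,0,0],[0.6,0,-12,5,0,0,0],[0.6,0,-12,9,0,0,0],[0.6,0,-12,13,0,0,0],[0.6,0,-12,17,0,0,0],[0.6,0,-12,20,0,0,0],[0.6,0,-12,21,0,0,0],[0.6,0,-12,21,0,0,0]]'
python3 -m inch '[[0.6,1,0,0,0,0,0],[0.6,3,0,0,0,0,0],[0.6,6,0,0,0,0,0],[0.6,9,0,0,0,0,0],[0.6,12,0,0,0,0,0],[0.6,15,0,0,0,0,0],[0.6,17,0,0,0,0,0],[0.6,18,0,0,0,0,0],[0.6,18,0,0,0,0,0],[0.6,18,0,0,0,0,0]]'
python3 - <<'E'
from h import *
s=arm.read_state();print(s['position'],s['joint_vel'].max())
C=np.array([[677,-144.1],[661.5,-65.5],[646.1,13],[630.6,91.6],[692.4,-222.6],[615.2,170.1]])
ims=[]
for c in("top","side"):
    im=arm.get_image(c)
    ims.append(cv2.resize((im[50:170,150:390] if c=="top" else im[120:270,240:440])[:,:,::-1],(780,390) if c=="top" else (520,390),interpolation=cv2.INTER_CUBIC))
    cv2.imwrite(f"pics/fin_{c}.png",ims[-1])
    for k,(n,h) in enumerate(((62,17),(52,15),(42,12),(32,10),(68,15),(26,8))):
        for d in arm.masks_of(f"bearing_{n}_mid",c):
            v,u=np.nonzero(d['mask'])
            if len(u)>800: continue
            f,_=cv2.findContours(d['mask'].astype(np.uint8),cv2.RETR_EXTERNAL,cv2.CHAIN_APPROX_NONE)
            M=cv2.moments(cv2.convexHull(max(f,key=len)))
            if M['m00']==0:continue
            p=unproj(c,[M['m10']/M['m00'],M['m01']/M['m00']],7+h/2)[0]
            print(c,n,round(d['conf'],2),np.round(p,1),"off",np.round(p[:2]-C[k],1))
E
```

```text
clock: 37.3
position: [423.2, 50.7, 150.5]
ee_rot: [0.449, 0.547, -0.546, -0.449]
contact_force: [0.1, -0.0, 0.2]
gripper_width: 51.2
clock: 38.13
position: [391.0, 228.7, 149.2]
ee_rot: [-0.449, -0.546, 0.546, 0.449]
contact_force: [0.7, 0.1, -0.1]
gripper_width: 51.3
[390.95545854 228.65822818 149.16429022] 0.00020097451585092884
top 62 0.75 [ 678.9 -145.8   15.5] off [ 1.9 -1.7]
top 52 0.89 [662.6 -66.   14.5] off [ 1.1 -0.5]
top 42 0.66 [647.   13.5  13. ] off [0.9 0.5]
top 32 0.7 [ 681.5 -146.3   12. ] off [  50.9 -237.9]
top 68 0.75 [ 691.6 -222.2   14.5] off [-0.8  0.4]
side 62 0.81 [ 678.5 -142.7   15.5] off [1.5 1.4]
side 52 0.73 [660.7 -63.8  14.5] off [-0.8  1.7]
side 42 0.44 [641.5  15.   13. ] off [-4.6  2. ]
side 26 0.56 [ 693.5 -217.3   11. ] off [  78.3 -387.4]
```

View pics/fin_top.png

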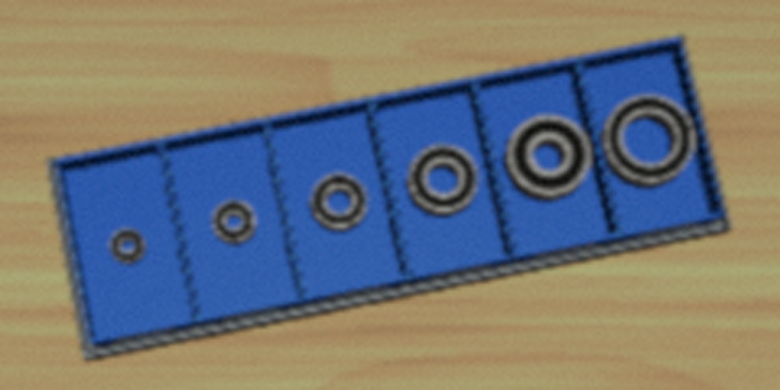

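View pics/fin_side.png

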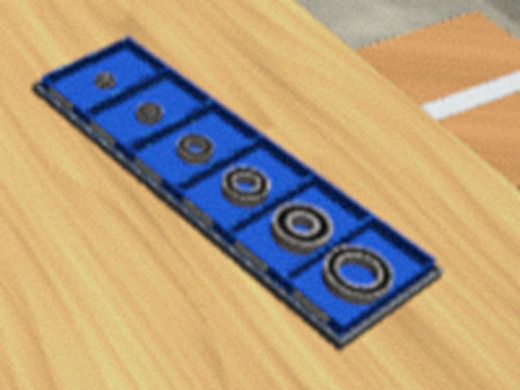

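Both views show six rings in order, all flat and centred; from right to left in the top crop they are 68 (650,139), 62 (548,157), 52 (442,180), 42 (338,201), 32 (234,222) and 26 (128,246). Handing in.

```bash
python3 -c "
from bench import arm
print(arm.job_done(), arm.read_state()['clock'])"
```

```text
the job is handed in; nothing more can be done
the job is handed in; nothing more can be done
```

The four loose bearings are in their boxes, in order from the 68 mm end at the right: 62 in box_4, 52 in box_3, 42 in box_2 and 32 in box_1. I lowered each one until the wrist force showed contact with the floor, then released it. The job was handed in at about 39 s with the arm clear of everything; no verdict was reported.

- **Position checks that passed:** the networks put the 62, 52 and 42 mm bearings within about 2.5 mm of their box centres in the top view. The side view agreed, except for the 42 mm one (about 5 mm off, still inside 15 mm). The 68 mm bearing read within 1 mm of its start in the top view.
- **Checks that failed:** the networks mislabelled the 32 and 26 mm bearings at the end, giving other bearings' positions. I confirmed those two only by eye: both look flat and centred, and the 26 mm one looks unmoved.
- **Grasp that missed:** the first grasp of the 32 mm bearing was too high. The fingers shut above it and pressed down with about 12 N, but it did not visibly move. The second, lower grasp held.

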